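Push a sample through the flap of the return box

ROBOT

A 7-joint arm with a two-finger parallel gripper is mounted at the origin on a cart in front of the work surface, level with it; the furniture and walls round the work are solid. World frame = base frame: x ahead of the robot, y to its left, z up, the work surface at z = 0. Lengths are in m, angles in degrees, forces in N, time in s.
With the tool pointing down it reaches from about 0.425 to 0.875 m from the base axis. Payload 8.4 kg.
Tool frame: the origin (TCP) lies at the centre of the arm's flange, where the gripper is bolted on; the fingertips stand 182 mm ahead of it and the grasp point (between the pads) lies 164 mm ahead of it; z points along the fingers, y is the line along which they close (so a half turn about z gives the same grasp; the last joint's range is limited). The gripper opens to 87 mm and grips with 3 to 60 N. Pads are 19 mm wide; open, the fingers measure 117 mm over their backs; the gripper's body (75 mm by 190 mm) begins 51 mm behind the grasp point.
Start: joints at [58.488, 19.091, 2.286, 83.961, -0.768, 76.965, -3.352], TCP at [0.283, -0.585, 0.405] pointing down, gripper open.
Joint ranges: [-147.57, 147.57], [-21.85, 119.76], [-74.77, 79.35], [14.55, 137.4], [-85.83, 265.84], [4.83, 119.75], [-152.11, 152.11]. Speed limits (degrees/s): [127.2, 127.2, 159.86, 159.86, 180, 180, 180].

INTERFACE

Orientations are given as a 3x3 rotation matrix whose columns are the frame's x, y, z axes.
In Python, from rig import manip gives the robot as it stands. Calls block until the motion is done:
- manip.goto(position, orientation): joint-space move of the TCP to a pose.
- manip.servo_line(position, rot=None, rate=0.15, force_limit=None): straight line of the TCP; rot=None keeps the orientation; rate is the mean speed in m/s. With force_limit (N) it stops when the force on the tool has changed by that much, and returns True; else False.
- manip.move_joints(angles): joint-space move.
- manip.gripper_to(opening, newtons=None): finger opening in m; newtons is the grip in N (None keeps the last); returns when the fingers have stopped.
- manip.dwell(seconds).
- manip.ik(position, orientation): joint angles nearest the present ones, or None.
- manip.get_state(): the state.
- manip.capture(name): name is "scene" or "side" or "wrist"; returns a dict with "img" (420x560x3 uint8, red, green, blue), "fx", "fy", "cx", "cy" (pixels), "dist_coeffs" ([k1, k2, p1, p2, k3] as OpenCV has them; the pictures are not rectified), "R" (3x3) and "t" (3): a world point X has camera coordinates R X + t. Camera axes: x right, y down, z forward; pixel columns grow to the right and rows downward; lengths in m; the calibration is good to about 2 mm. A picture is of the moment at which its call begins. There is no depth.
A pose or a line that the arm cannot do raises manip.PlanningError and nothing moves.
- manip.close_job(): hands the job in; it is judged then, once.
The state is a dict: "t": time; "joints": joint angles; "qd": joint speeds; "joint_efforts": joint torques, N m; "position": TCP position; "tcp_rot": TCP orientation; "force": force on the tool from outside, world axes, zero at the start; "moment": the same for the moment, N m; "finger_gap": finger opening in m; "grasp_force": force on a finger pad.
Only numpy, scipy, OpenCV 4.12 (cv2) and the standard library are available. Lean on these libraries where they do the work, as an engineer would, in place of code of your own. Each camera call takes 0.05 s, during which the arm holds its last target. There are 200 camera calls.

TASK

Using only your fingertips, push the flat metal sample across the shelf of the return box and in under its hanging flap until it drops inside, then draw the fingers back so that the flap swings shut. Push it gently, without pinching or lifting it, and leave the tall metal sample standing where it is.

Things in the scene. Friction and masses are not known exactly. Their poses are not given: they have to be found in the camera images.
- mouth (a point): Middle of the return box's doorway, on the shelf surface (55 mm above the bench), under the closed flap's lower edge. x points inward through the doorway, y left as one looks in, z up. The flat bare aluminium shelf, without rims, runs from x = -110 to +12 mm, y = +-115 mm. The grey housing behind it is 80 mm wide, reaches 65 mm above the shelf and back to x = 110 mm.
- lip (a point): Middle of the shelf's inner edge, on its surface, 12 mm inward of the mouth; axes as the mouth's. Behind it a steep slide (55 degrees) leads down to the box's floor, 50 mm below the shelf, which reaches inward to x = 106 mm from the mouth. A flat part drops in by itself once its centre is some 10 mm past this edge.
- hinge (a point): Middle of the flap's hinge pin (9 mm thick over its sleeve), along y, 45 mm above the shelf and 22 mm inward of the mouth; axes as the mouth's. Under it the doorway is 64 mm wide, between cheeks with a leaning frame. A finger pointing straight down can enter until its front is 15 mm inward of the mouth, then it meets the pin. A clear window roofs the box behind.
- flap (a joint): Sheet-metal gravity flap, 60 mm wide, 44 mm long, 55 g, hung from the hinge pin, with a counterweight bar inside. 0 = shut (leaning out at the bottom, its edge 7 mm above the shelf); grows as the bottom swings inward and up, to 1.4 rad. It resists with a few tenths of a newton and falls shut by itself when nothing is under it; the pushed sample can open it.
- flat_sample_center (a point): Centre of the flat round metal sample that is to go in: upright disc 38 mm in diameter and 16 mm high, about 0.14 kg, standing on the shelf to the left or right of the doorway's line; the point is half-way up, 8 mm above the shelf.
- tall_sample_center (a point): Centre of the tall round metal sample that stays: 34 mm in diameter and 45 mm high, about 0.3 kg, standing on the other side of the shelf; the point is half-way up, 22.5 mm above the shelf.
There are look-alikes about, which are no part of the job. What is shaped like the part that bears flat_sample_center but red or yellow is not meant.

How it is judged:
By the outcome, as a careful person would: the job done as asked, in the order asked, and still so for the second after the job is handed in, with the robot touching nothing.
It also fails if it takes over 48 s, if anything falls off the work surface, if the arm or the gripper's body presses on something with over 40 N, if the wrist force passes 120 N, or if a joint passes its speed limit or range.

## Working session

There is one attempt and no reset: what is moved stays moved. The work goes in short steps, each a Python script; the robot and the scene stay as the last script left them, time stands still between calls to the robot, and variables do not carry over. Pictures are saved under pics/ and viewed, at most 10 in all, crops included, and the job is handed in when it is done.

```bash
mkdir -p pics; ls; python3 - <<'E'
from rig import manip
import cv2,numpy as np
ims=[]
for n in("scene","side"):
    c=manip.capture(n); cv2.imwrite(f"pics/{n}0.png",c["img"][:,:,::-1])
    print(n,c["fx"],c["fy"],c["cx"],c["cy"],c["dist_coeffs"],(-np.array(c["R"]).T@c["t"]).round(3),np.array(c["R"])[2].round(2))
s=manip.get_state();print(s["t"],s["tcp_rot"],s["force"])
E
```

```text
pics
scene 514.8047278188523 514.8047278188523 284.8312076641169 210.86704156823183 [-0.18229214  0.          0.          0.          0.        ] [-0.099 -0.34   0.624] [ 0.7   0.34 -0.62]
side 479.0949181694263 479.0949181694263 276.9979366604709 212.85165419754867 [0.02965927 0.         0.         0.         0.        ] [0.163 0.561 0.585] [ 0.39 -0.71 -0.59]
0.1 [[ 9.00098516e-01  4.35685825e-01 -7.23529281e-04]
 [ 4.35686414e-01 -9.00097637e-01  1.26212783e-03]
 [-1.01355792e-04 -1.45127126e-03 -9.99998942e-01]] [ 0.00623765 -0.73746505  0.35583411]
```

View pics/scene0.png

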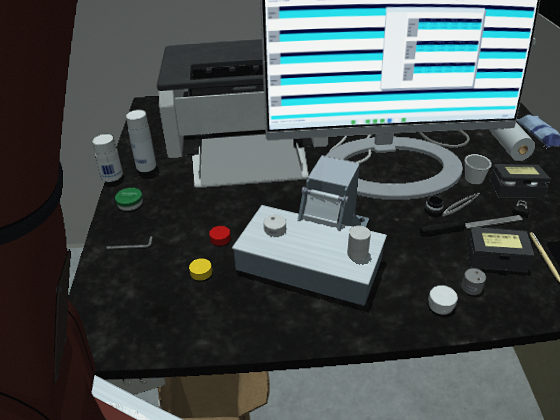

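View pics/side0.png

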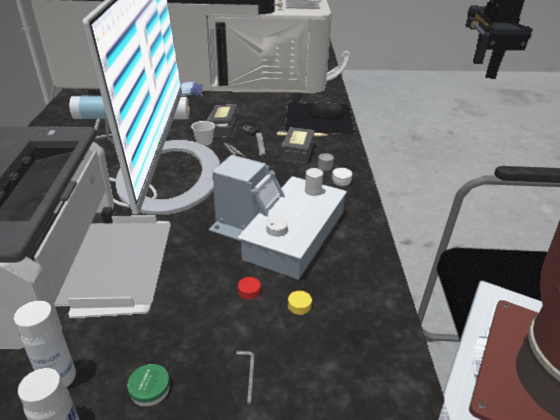

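The scene view shows the shelf at about (235-385, 205-300), the flat sample at (275,224) on the left, the tall one at (359,243) and the flap at (322,207). The side view shows the flat sample at (277,227) and the tall one at (314,181). I'll enlarge both.

```bash
python3 - <<'E'
import cv2,numpy as np
a=cv2.imread("pics/scene0.png")[145:315,220:400];b=cv2.imread("pics/side0.png")[145:285,200:360]
a=cv2.resize(a,None,fx=2.2,fy=2.2,interpolation=3*1-1);b=cv2.resize(b,None,fx=2.4,fy=2.4,interpolation=2)
o=np.zeros((max(a.shape[0],b.shape[0]),a.shape[1]+b.shape[1],3),np.uint8);o[:a.shape[0],:a.shape[1]]=a;o[:b.shape[0],a.shape[1]:]=b
cv2.imwrite("pics/crop0.png",o);print(o.shape)
E
```

```text
(374, 780, 3)
```

View pics/crop0.png

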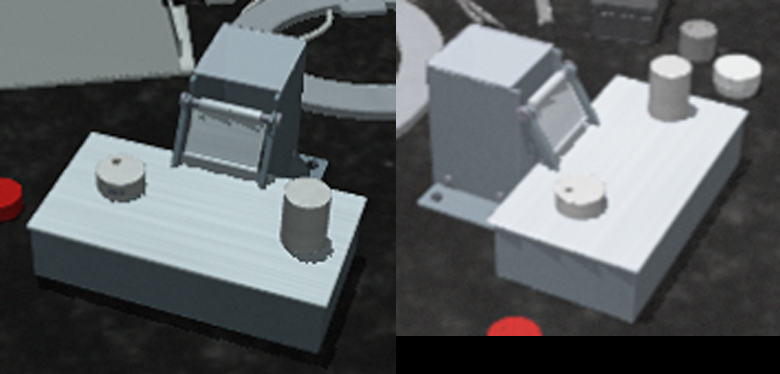

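The crop shows both samples, the shelf's four corners and the shut flap clearly in both views. I'll cast those pixels onto their height planes.

```bash
cat > h.py <<'E'
from rig import manip
import cv2,numpy as np
def ray(c,px,z):
    K=np.array([[c["fx"],0,c["cx"]],[0,c["fy"],c["cy"]],[0,0,1]])
    p=cv2.undistortPoints(np.array(px,float).reshape(-1,1,2),K,np.array(c["dist_coeffs"]))[:,0]
    R=np.array(c["R"]);o=-R.T@np.array(c["t"]);d=np.c_[p,np.ones(len(p))]@R
    return o+d*((z-o[2])/d[:,2])[:,None]
def fit(w,m):  # 2D rigid m->w
    w=w[:,:2];a=w-w.mean(0);b=m-m.mean(0)
    th=np.arctan2((b[:,0]*a[:,1]-b[:,1]*a[:,0]).sum(),(a*b).sum())
    R=np.array([[np.cos(th),-np.sin(th)],[np.sin(th),np.cos(th)]]);t=w.mean(0)-R@m.mean(0)
    return th,t,np.abs((m@R.T+t)-w).max()
E
python3 - <<'E'
from h import *
C={n:manip.capture(n) for n in("scene","side")}
P={"scene":lambda x,y:(x/2.2+220,y/2.2+145),"side":lambda x,y:((x-396)/2.4+200,y/2.4+145)}
cor={"scene":[(93,133),(30,228),(325,307),(367,200)],"side":[(490,222),(636,270),(748,112),(617,76)]}
fl={"scene":(121,172),"side":(581,190)};ta={"scene":(307,190),"side":(671,67)}
M=np.array([(.012,.115),(-.11,.115),(-.11,-.115),(.012,-.115)]);ws=[]
for n in C:
    w=ray(C[n],[P[n](*p) for p in cor[n]],.055);ws.append(w);th,t,e=fit(w,M)
    print(n,np.degrees(th),t,e)
    R=np.array([[np.cos(th),-np.sin(th)],[np.sin(th),np.cos(th)]])
    for nm,p,z in(("flat",fl,.071),("tall",ta,.1)):
        q=ray(C[n],[P[n](*p[n])],z)[0,:2];print(nm,q,"local",R.T@(q-t))
th,t,e=fit(np.mean(ws,0),M);print("mean",np.degrees(th),t,e)
E
```

```text
scene 3.485648787371057 [ 0.53632999 -0.0997413 ] 0.0029079219802027184
flat [ 0.48918556 -0.0362181 ] local [-0.04319511  0.06627199]
tall [ 0.49507657 -0.18080637] local [-0.04610575 -0.07840696]
side 3.616441349875045 [ 0.53530512 -0.09532532] 0.002810679814173822
flat [ 0.48933833 -0.03046922] local [-0.04178433  0.06762639]
tall [ 0.49011773 -0.17856001] local [-0.05034759 -0.08021867]
mean 3.551050073764303 [ 0.53581759 -0.0975333 ] 0.002136807368585056
```

```bash
cat >> h.py <<'E'
TH=np.radians(3.55);T=np.array([.5358,-.0975])
def L(x,y,h):  # local mouth xy, fingertip height above shelf -> TCP position
    c,s=np.cos(TH),np.sin(TH)
    return np.array([T[0]+c*x-s*y,T[1]+s*x+c*y,.055+h+.182])
def tolocal(w):
    c,s=np.cos(TH),np.sin(TH);return (np.atleast_2d(w)[:,:2]-T)@np.array([[c,-s],[s,c]])
def Rz(deg):  # tool down, tool x at yaw deg relative to mouth x
    a=TH+np.radians(deg);c,s=np.cos(a),np.sin(a)
    return np.array([[c,s,0],[s,-c,0],[0,0,-1.]])
E
python3 - <<'E'
from h import *
for d in(-90,90,0,180):
    print(d,[None if q is None else np.round(q,0) for q in(manip.ik(L(-.0425,.11,.1),Rz(d)),manip.ik(L(-.0425,.03,.004),Rz(d)))])
d=-90
manip.goto(L(-.0425,.110,.11),Rz(d));manip.gripper_to(.018,10)
c=manip.capture("wrist");cv2.imwrite("pics/w1.png",c["img"][:,:,::-1])
s=manip.get_state();print(s["t"],s["finger_gap"],s["position"],L(-.0425,.11,.11),s["force"])
E
```

```text
-90 [None, array([ -57.,   23.,   71.,  118.,  -26.,   57., -149.])]
90 [array([ 27.,   5., -35., 110.,   3.,  66.,  -5.]), array([ 29.,  13., -28., 114.,   7.,  55.,   0.])]
0 [array([ 24.,   5., -32., 110.,   3.,  66., -95.]), array([ 24.,  12., -23., 115.,   6.,  55., -88.])]
180 [array([ 32.,   6., -40., 109.,   4.,  66.,  84.]), array([ 35.,  13., -35., 114.,   9.,  55.,  89.])]Traceback (most recent call last):
  File "<stdin>", line 5, in <module>
rig.PlanningError: the arm cannot take that pose within its joint ranges
```

```bash
python3 - <<'E'
from h import *
manip.goto(L(-.0425,.110,.11),Rz(90));manip.gripper_to(.018,10)
c=manip.capture("wrist");cv2.imwrite("pics/w1.png",c["img"][:,:,::-1]);np.save("w1.npy",c,allow_pickle=True)
s=manip.get_state();print(s["t"],s["finger_gap"],s["position"],L(-.0425,.11,.11),s["force"])
E
```

```text
3.8 0.018197606508403495 [0.48658904 0.0096628  0.34702485] [0.4865704  0.00965734 0.347     ] [0.26089634 1.17523631 0.39628994]
```

View pics/w1.png

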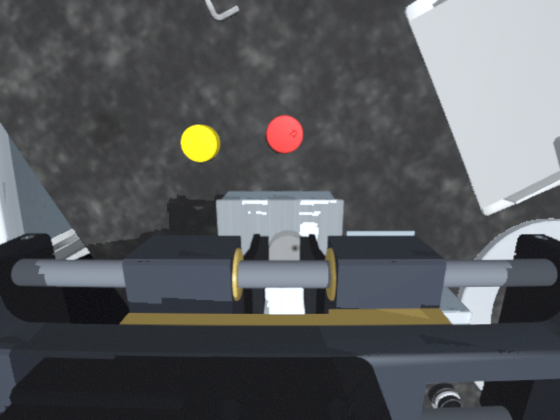

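The wrist view shows the shelf's left end (217-343, 198) and the disc between the fingers with its top at about (287,250), its rear edge at row 231. I'll check x alignment from this.

```bash
python3 - <<'E'
from h import *
c=np.load("w1.npy",allow_pickle=True).item()
print(tolocal(ray(c,[(218,200),(342,200),(228,193),(331,193)],.055)).round(4))
print(tolocal(ray(c,[(287,231),(269,249),(305,249),(287,249)],.071)).round(4))
E
```

```text
[[-0.1048  0.1139]
 [ 0.0129  0.1139]
 [-0.0949  0.1207]
 [ 0.0022  0.1207]]
[[-0.0394  0.0885]
 [-0.0561  0.0708]
 [-0.0225  0.0708]
 [-0.0393  0.0708]]
```

```bash
python3 - <<'E'
from h import *
x=-.0405
manip.servo_line(L(x,.110,.005),rate=.08,force_limit=8)
s=manip.get_state();print(s["t"],s["position"],L(x,.11,.005),s["force"])
print(manip.servo_line(L(x,.026,.005),rate=.03,force_limit=12))
s=manip.get_state();print(s["t"],s["force"],tolocal(s["position"]))
manip.servo_line(L(x,.050,.005),rate=.06)
manip.servo_line(L(x,.050,.09),rate=.15)
manip.goto(L(-.11,0,.09),Rz(0))
s=manip.get_state();print(s["t"],s["joints"])
for n in("scene","side","wrist"):
    c=manip.capture(n);cv2.imwrite(f"pics/{n}2.png",c["img"][:,:,::-1]);np.save(n+"2.npy",c,allow_pickle=True)
a=cv2.imread("pics/scene2.png")[145:315,220:400];b=cv2.imread("pics/side2.png")[145:285,200:360]
a=cv2.resize(a,(396,374));b=cv2.resize(b,(384,336))
o=np.zeros((374,780,3),np.uint8);o[:,:396]=a;o[:336,396:]=b;cv2.imwrite("pics/crop2.png",o)
E
```

```text
5.2667 [0.48878805 0.00980179 0.24248155] [0.48856656 0.00978118 0.242     ] [ 0.52184018 -0.23574312  0.55795705]
False
8.2167 [0.34467032 0.70496803 0.00805118] [[-0.04048531  0.02608207]]
10.725 [ 33.23780295  -0.94962797 -24.80877119 116.544251    -0.45858795
  64.35942587 -77.71369476]
```

View pics/crop2.png

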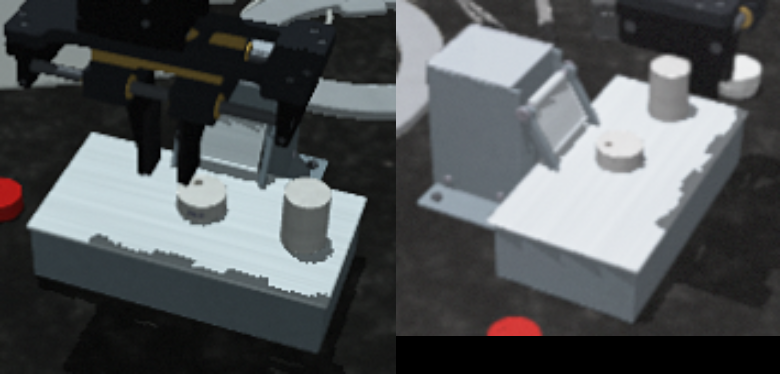

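View pics/wrist2.png

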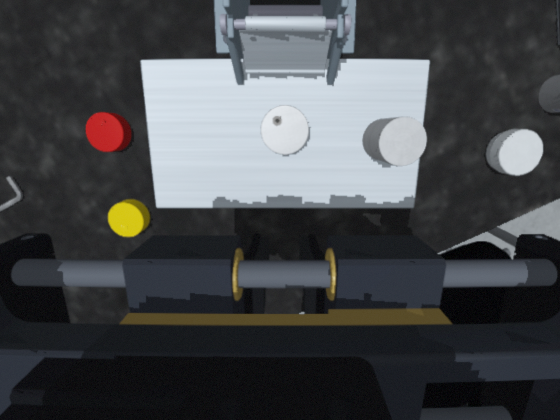

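The wrist view shows the whole shelf (corners (141,60), (429,60), (415,209), (155,208)), the disc top at (285,130) in line with the doorway (frame feet at (238,82) and (334,82)), and the tall sample untouched at about (402,141).

```bash
python3 - <<'E'
from h import *
c=np.load("wrist2.npy",allow_pickle=True).item()
w=ray(c,[(141,60),(155,208),(415,209),(429,60)],.055)
M=np.array([(.012,.115),(-.11,.115),(-.11,-.115),(.012,-.115)])
print(tolocal(w).round(4));th,t,e=fit(w,M);print(np.degrees(th),t,e)
print("disc",tolocal(ray(c,[(285,130)],.071)),"tall",tolocal(ray(c,[(402,141)],.1)))
print("flap lower edge",tolocal(ray(c,[(240,75),(331,77)],.062)))
print("feet",tolocal(ray(c,[(238,82),(334,82)],.056)))
E
```

```text
[[ 0.0135  0.1126]
 [-0.1076  0.1139]
 [-0.1081 -0.1172]
 [ 0.014  -0.1151]]
3.5894795406546507 [ 0.53781068 -0.09879678] 0.001306152854645637
disc [[-0.04060653 -0.00127981]] tall [[-0.04742184 -0.08169637]]
flap lower edge [[ 0.00064374  0.03350956]
 [-0.00065033 -0.03675338]]
feet [[-0.00356814  0.03609416]
 [-0.00339936 -0.04018047]]
```

```bash
python3 - <<'E'
from h import *
c=np.load("wrist2.npy",allow_pickle=True).item()
o=-np.array(c["R"]).T@c["t"];print("cam rel tcp",o-L(-.11,0,.09),tolocal(o))
y=-.0014
manip.servo_line(L(-.092,y,.09),rate=.15)
manip.servo_line(L(-.092,y,.005),rate=.1,force_limit=8)
r=manip.servo_line(L(-.012,y,.005),rate=.03,force_limit=8);s=manip.get_state();print(r,s["t"],s["force"],tolocal(s["position"]))
if not r:
    r=manip.servo_line(L(.0025,y,.005),rate=.015,force_limit=8);s=manip.get_state();print(r,s["t"],s["force"],tolocal(s["position"]))
for n in("scene","side"):
    k=manip.capture(n);cv2.imwrite(f"pics/{n}3.png",k["img"][:,:,::-1])
a=cv2.imread("pics/scene3.png")[145:315,220:400];b=cv2.imread("pics/side3.png")[145:285,200:360]
a=cv2.resize(a,(396,374));b=cv2.resize(b,(384,336))
o=np.zeros((374,780,3),np.uint8);o[:,:396]=a;o[:336,396:]=b;cv2.imwrite("pics/crop3.png",o)
E
```

```text
cam rel tcp [ 0.07010692  0.00411711 -0.020669  ] [[-0.03977268 -0.00023178]]
False 14.9583 [-1.80002372 -0.48914913  1.04215076] [[-0.01205158 -0.00140397]]
False 16.075 [-0.89215724 -0.30416952  0.16713048] [[ 0.00251757 -0.00138702]]
```

View pics/crop3.png

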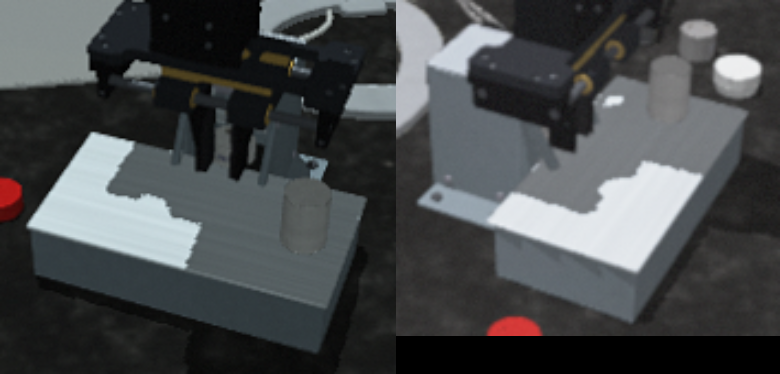

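The fingers are between the cheeks and the disc is out of sight. I'll draw back and look from the wrist.

```bash
python3 - <<'E'
from h import *
y=-.0014
manip.servo_line(L(-.092,y,.005),rate=.08)
manip.servo_line(L(-.11,y,.09),rate=.15);manip.dwell(.5)
for n in("wrist","scene","side"):
    k=manip.capture(n);cv2.imwrite(f"pics/{n}4.png",k["img"][:,:,::-1])
a=cv2.resize(cv2.imread("pics/wrist4.png")[0:220,130:450],(640,440),interpolation=2);cv2.imwrite("pics/crop4.png",a)
s=manip.get_state();print(s["t"],s["force"])
d=cv2.absdiff(cv2.imread("pics/wrist4.png"),cv2.imread("pics/wrist2.png")).max(2)[:225]>60
n,_,st,_=cv2.connectedComponentsWithStats(d.astype(np.uint8));print([x.tolist() for x in st[1:] if x[4]>25])
E
```

```text
18.8917 [-1.16428987  0.15388065  0.32226882]
[[212, 0, 5, 53, 108], [246, 0, 75, 17, 502], [352, 0, 4, 53, 103], [237, 15, 9, 5, 26], [321, 30, 10, 28, 124], [240, 33, 7, 14, 56], [269, 50, 31, 8, 137], [229, 59, 9, 26, 61], [248, 59, 79, 26, 866], [138, 60, 19, 148, 386], [277, 61, 15, 3, 29], [413, 60, 17, 138, 373], [332, 70, 6, 16, 39], [84, 115, 13, 35, 66], [112, 116, 11, 29, 37], [274, 117, 7, 8, 48], [377, 119, 16, 44, 89], [361, 120, 14, 36, 63], [293, 127, 17, 27, 52], [521, 133, 22, 42, 95], [106, 205, 8, 20, 38]]
```

View pics/crop4.png

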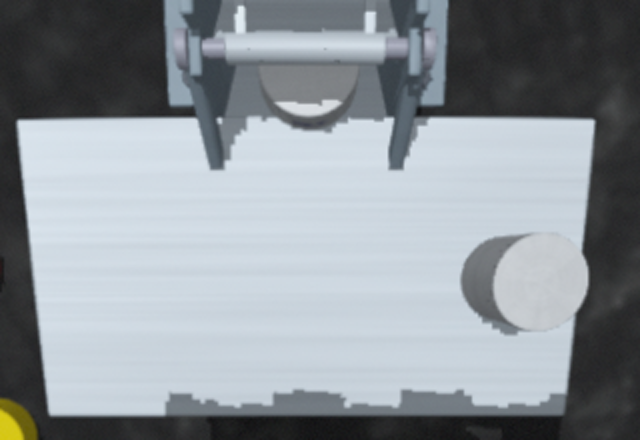

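The disc did not drop. It hangs over the lip with its rear edge at about crop (310,128), and the flap is held up on it. I'll close the fingers, so the push point reaches the disc's rearmost edge, and push a little further in, within the 15 mm limit.

```bash
python3 - <<'E'
from h import *
c=manip.capture("wrist");print("rear",tolocal(ray(c,[(285,63.5)],.055)),tolocal(ray(c,[(285,63.5)],.065)))
y=-.0014
manip.gripper_to(0,10)
manip.servo_line(L(-.06,y,.004),rate=.12)
manip.servo_line(L(-.012,y,.004),rate=.05,force_limit=8)
r=manip.servo_line(L(.0068,y,.004),rate=.015,force_limit=6);s=manip.get_state();print(r,s["t"],s["finger_gap"],s["force"],tolocal(s["position"]))
manip.dwell(.3)
manip.servo_line(L(-.06,y,.005),rate=.08)
manip.servo_line(L(-.11,y,.09),rate=.15);manip.dwell(.5)
k=manip.capture("wrist");cv2.imwrite(f"pics/wrist5.png",k["img"][:,:,::-1])
a=cv2.resize(cv2.imread("pics/wrist5.png")[0:220,130:450],(640,440),interpolation=2);cv2.imwrite("pics/crop5.png",a)
s=manip.get_state();print(s["t"],s["force"])
E
```

```text
rear [[ 0.01028431 -0.00305535]] [[ 0.00828932 -0.00301075]]
False 23.075 0.0004834756419836672 [ 0.30436998  0.53472172 -0.33647598] [[ 0.00681434 -0.00138197]]
25.7167 [-0.13020955  0.19460542  0.5088391 ]
```

View pics/crop5.png

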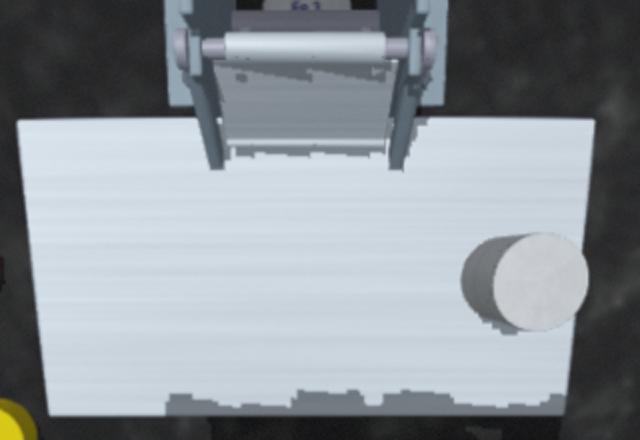

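The disc is now inside, seen through the window at crop (305,5). The flap is shut with its lower edge at row 150, and the tall sample still stands at (540,280). I'll hand the job in.

```bash
python3 -c "
from rig import manip
print(manip.close_job())"
```

```text
the job is handed in; nothing more can be done
None
```

The flat sample is inside the return box, the flap has swung shut and the tall sample stands where it was; it took a second short push, and I handed the job in at about 26 s.

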